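# Nest the sample cups, loaded one on top

## Robot

A 6-joint arm with a two-finger parallel gripper is mounted at the origin on the work surface. World frame = base frame: x ahead of the robot, y to its left, z up, the work surface at z = 0. Lengths are in m, angles in rad, forces in N, time in s.
With the tool pointing down it reaches from about 0.425 to 0.95 m from the base axis. Payload 3.5 kg.
Tool frame: the origin (TCP) lies at the very end of the fingers, on their centre line; the grasp point (between the pads) lies 19 mm behind it (ctrl.pinch_z is the distance from the TCP to the grasp point, in m); z points along the fingers, y is the line along which they close (so a half turn about z gives the same grasp; the last joint's range is limited). The gripper opens to 85 mm and grips with 20 to 120 N. Pads are 22 mm wide; open, the fingers measure 114 mm over their backs; the gripper's body (76 mm by 85 mm) begins 54 mm behind the grasp point. The pads swing forward as they close: fully open they stand 13 mm farther back than shut.
Start: joints at [1.127, 0.286, 1.577, -0, 1.279, -0.15], TCP at [0.195, 0.646, 0.202] pointing down, gripper open.
Joint ranges: [-2.77, 2.77], [-0.9, 2.22], [0.21, 2.48], [-1.53, 4.67], [0.24, 2.81], [-2.84, 2.84]. Speed limits (rad/s): [2.79, 2.79, 3.14, 3.14, 3.14, 3.14].

## Interface

Orientations are given as a unit quaternion [x, y, z, w].
In Python, from plant import ctrl gives the robot as it stands. The module is installed in compiled form; this text tells all that it offers.
- The arm moves only by the shell command python3 -m crank 'ROWS' [OPENING] [FORCE]. ROWS is JSON, a list of rows, each a list of 6 numbers: the shift along the tool's x, y, z in cm, then the turn, a rotation vector about the tool's x, y, z in rad. In form: [[tx, ty, tz, rx, ry, rz], ...]. A call has 1 to 10 rows; each row is the pose to reach, as a shift and turn from the pose commanded when the call began, along the tool's axes at that moment; what a row does not reach only later rows make up. A row lasts 1/10 s, in which the tool goes at most 50 mm and 8.59 degrees, less where a joint would pass 70% of its speed; a pose out of reach is approached as far as the arm can. A call with a gripper value outside its range is refused whole. OPENING is the opening, from 0 (shut) to 1 (fully open), set as the call begins (- or left out, the last holds). The fingers move at their own pace and stop on an object; FORCE is the grip in N (left out, the last holds). Time passes only in rows, so rows that repeat a pose let the fingers close. It gives the time, the measured TCP pose, the force, the opening and the grip force at its end, in the units of the state.
- ctrl.get_state(): the state, without advancing time (a new reading comes with each control period).
- ctrl.read_camera(name): name is "scene" or "top" or "wrist"; returns (picture, depth): 480x640x3 uint8, blue, green, red; 480x640 float32, m along the optical axis (not along the pixel's ray), 0 where there is no reading.
- ctrl.camera_info(name): a dict with "K" (3x3 intrinsics, pixels), "k1" (the pictures are not rectified: a ray, as slopes to the right and down, at radius r is drawn at 1 + k1 r^2 times it, then the intrinsics apply), "origin" and "orientation" of the camera in the world. Camera axes: x right, y down, z forward; pixel columns grow to the right and rows downward; lengths in m; the calibration is good to about 2 mm. A picture is of the moment at which its call begins: read the wrist's pose just before it. camera_info takes no time and is no camera call; for the wrist camera it gives the pose at the moment of the call.
- ctrl.sign_off(): hands the job in; it is judged then, once.
The state is a dict: "time": time; "qpos": joint angles; "dq": joint speeds; "joint_efforts": joint torques, N m; "eef_pos": TCP position; "tcp_rot": TCP orientation; "contact_force": force on the tool from outside, world axes, zero at the start; "wrist_torque": the same for the moment, N m; "opening": opening from 0.0 (shut) to 1.0 (fully open); "finger_force": force on a finger pad.
Only numpy, scipy, OpenCV 4.12 (cv2) and the standard library are available. Lean on these libraries where they do the work, as an engineer would, in place of code of your own. Each camera call takes 0.05 s, during which the arm holds its last target. There are 200 camera calls.

## Task

Clear up after the inspection: nest the three steel sample cups into one upright stack standing wholly on the round black mat, each cup seated fully home in the one below. The cup that holds the brass nut must be on top, with the nut still in it at all times; leave everything else on the bench where it is.

Things in the scene. Friction and masses are not known exactly. Their poses are not given: they have to be found in the camera images.
- cup_1: open steel cup, one of three alike, 64 mm high; outside diameter 40 mm at the foot, 53 mm at 36 mm up, then an upright band 62 mm across from 46 mm up to the rim; wall 2.5 mm; inner floor 28 mm above the underside. Nested, it rests on the other's inner floor, 28 mm higher, 2 mm play all round; its top 28 mm stand free. Origin: centre of underside, z up. Empty.
- cup_2: open steel cup, one of three alike, 64 mm high; outside diameter 40 mm at the foot, 53 mm at 36 mm up, then an upright band 62 mm across from 46 mm up to the rim; wall 2.5 mm; inner floor 28 mm above the underside. Nested, it rests on the other's inner floor, 28 mm higher, 2 mm play all round; its top 28 mm stand free. Origin: centre of underside, z up. Empty.
- cup_3: open steel cup, one of three alike, 64 mm high; outside diameter 40 mm at the foot, 53 mm at 36 mm up, then an upright band 62 mm across from 46 mm up to the rim; wall 2.5 mm; inner floor 28 mm above the underside. Nested, it rests on the other's inner floor, 28 mm higher, 2 mm play all round; its top 28 mm stand free. Origin: centre of underside, z up. Holds the nut.
- nut: brass hexagonal nut, about 25 mm across corners, 12 mm high, lying loose on the inner floor of one cup (cup_3). Origin: centre of its underside.
- mat: round black rubber mat, fixed to the bench, 90 mm in diameter, 3 mm thick. Origin: centre of its underside, at bench height; its top is 3 mm higher.
- bearing_ring: bystander: small steel ring lying flat, 24 mm across, 7 mm high. Origin: on the bench under its middle.
- tweezers: bystander: steel tweezers lying flat, 115 mm long, 4 mm high, along its x.
- screwdriver: bystander: black-handled screwdriver lying down, 150 mm long, along its x.
- mug: bystander: white straight-sided mug with a handle, 76 mm across, 85 mm high. Origin: on the bench under its middle.
- steel_bar: bystander: flat steel bar lying down, 200 x 30 x 22 mm high, long side along its y. Origin: on the bench under its middle.
- machined_block: bystander: dark steel cube with bolt holes, 60 mm. Origin: on the bench under its middle.
- solvent_bottle: bystander: white round bottle with cap, 44 mm across, 110 mm high. Origin: on the bench under its middle.
There are look-alikes about, which are no part of the job. Leave any blue look-alike of the cup_2 alone. Leave any orange look-alike of the cup_1 alone.

How it is judged:
At the end, for the whole second after the job is handed in: One empty cup on the mat (axes within 27 mm), the other empty nested in it, the cup with the nut nested on top: each 25.5 to 30.5 mm above the one below, within 5 mm of its axis, upright within 0.08 rad; all at rest, nut in its cup (((horizontal distance between cup_1 and mat below 0.027 m and z of cup_1 in the frame of mat below 0.006 m and (z of cup_2 in the frame of cup_1 between 0.0255 and 0.0305 m and horizontal distance between cup_2 and cup_1 below 0.005 m) and (z of cup_3 in the frame of cup_2 between 0.0255 and 0.0305 m and horizontal distance between cup_3 and cup_2 below 0.005 m)) or (horizontal distance between cup_2 and mat below 0.027 m and z of cup_2 in the frame of mat below 0.006 m and (z of cup_1 in the frame of cup_2 between 0.0255 and 0.0305 m and horizontal distance between cup_1 and cup_2 below 0.005 m) and (z of cup_3 in the frame of cup_1 between 0.0255 and 0.0305 m and horizontal distance between cup_3 and cup_1 below 0.005 m))) and angle between each of cup_1, cup_2, cup_3's own z axis and vertical below 0.08 rad and linear speed of each of cup_1, cup_2, cup_3, nut below 0.02 m/s and horizontal distance between nut and cup_3 below 0.02 m and z of nut in the frame of cup_3 between 0.02 and 0.05 m); the robot touches nothing.
It fails at once if the nut leaves its cup (distance between nut and cup_3 above 0.068 m).
It fails at once if a bystander is moved by more than 30 mm (distance of any of bearing_ring, tweezers, screwdriver, mug, steel_bar, machined_block, solvent_bottle from where it was at the start of the episode above 0.03 m).
It also fails if it takes over 72 s, if anything falls off the work surface, if the arm or the gripper's body presses on something with over 40 N, if the wrist force passes 120 N, or if a joint passes its speed limit or range.

## Working session

There is one attempt and no reset: what is moved stays moved. The work goes in short steps, Python scripts to look and compute and a shell command to move; the robot and the scene stay as the last step left them, time stands still between calls to the robot, and variables do not carry over. Pictures are saved under pics/ and viewed, at most 10 in all, crops included, and the job is handed in when it is done.

```bash
mkdir -p pics; cat > h.py <<'E'
import numpy as np, cv2
from plant import ctrl
from scipy.spatial.transform import Rotation as R
def snap(name):
    info=ctrl.camera_info(name); im,d=ctrl.read_camera(name); return im,d,info
def rot(info):
    o=np.array(info["orientation"]); return o if o.shape==(3,3) else R.from_quat(o).as_matrix()
def rays(px,info):
    K=np.array(info["K"]);k1=info["k1"]
    p=(np.atleast_2d(px).astype(float)-K[:2,2])/[K[0,0],K[1,1]]
    u=p.copy()
    for _ in range(20): u=p/(1+k1*(u**2).sum(1,keepdims=True))
    return np.c_[u,np.ones(len(u))]
def plane(px,info,z):
    d=rays(px,info)@rot(info).T; o=np.array(info["origin"])
    return o+d*((z-o[2])/d[:,2])[:,None]
def cloud(d,info):
    v,u=np.mgrid[0:480,0:640]
    r=rays(np.c_[u.ravel(),v.ravel()],info)*d.reshape(-1,1)
    return (r@rot(info).T+np.array(info["origin"])).reshape(480,640,3)
E
python3 - <<'E'
from h import *
for n in("scene","top"):
    im,d,i=snap(n); cv2.imwrite(f"pics/{n}0.png",im); np.savez(f"{n}0.npz",im=im,d=d); print(n,i)
print(ctrl.get_state())
E
```

```text
scene {'K': array([[551.48433067,   0.        , 320.64530554],
       [  0.        , 551.48433067, 236.37067139],
       [  0.        ,   0.        ,   1.        ]]), 'k1': 0.06018432564757939, 'origin': array([1.63460994, 0.3381638 , 0.8570526 ]), 'orientation': array([ 0.50239177,  0.73924678, -0.36311918, -0.26317517])}
top {'K': array([[433.05555469,   0.        , 311.19710278],
       [  0.        , 433.05555469, 241.68159348],
       [  0.        ,   0.        ,   1.        ]]), 'k1': -0.043520353992996294, 'origin': array([ 0.43033196, -0.01999825,  0.95937441]), 'orientation': array([ 0.70893104, -0.6992159 ,  0.05977437, -0.07029182])}
{'time': 0.1, 'qpos': array([ 1.12698422e+00,  2.87088117e-01,  1.57805516e+00, -6.39108408e-06,
        1.27858019e+00, -1.49978267e-01]), 'dq': array([-0.00153227, -0.00342159, -0.00361556,  0.00064272, -0.00068664,
       -0.00116293]), 'joint_efforts': array([ 2.62970991e-05, -4.07299590e+01, -2.93695968e+01, -1.89152174e-04,
        3.47106616e-03,  7.06616291e-06]), 'eef_pos': array([0.19516861, 0.645479  , 0.2009649 ]), 'tcp_rot': array([ 1.46387969e-01,  9.89226682e-01, -1.01968876e-03, -3.08762072e-04]), 'contact_force': array([0.23560449, 0.2437747 , 0.34711791]), 'wrist_torque': array([0.01318231, 0.00413043, 0.01464596]), 'finger_force': 0.0, 'opening': 1.0031321966336422}
```

View pics/scene0.png

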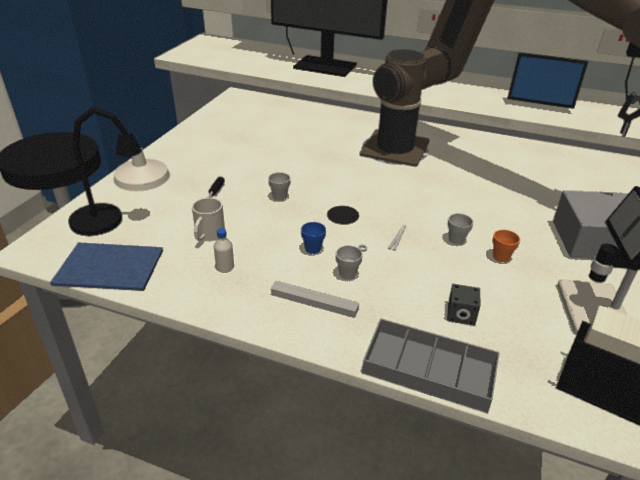

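View pics/top0.png

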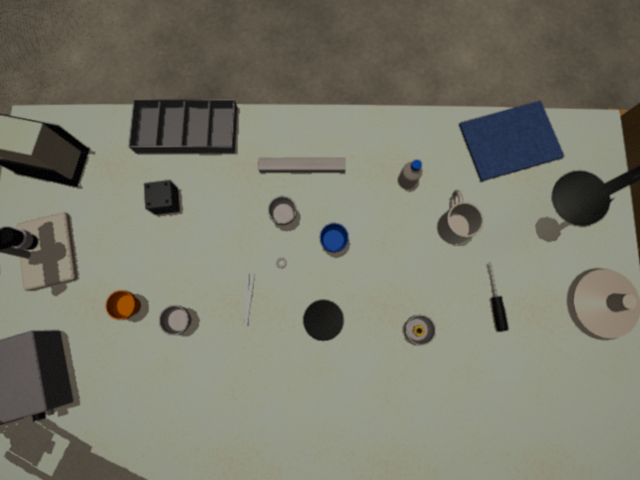

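The scene view shows steel cups at (279,187), (459,229) and (348,262), with blue and orange look-alikes at (313,238) and (505,246). In the top view the candidates are:
- steel cup at (283,212), empty
- steel cup at (176,320), empty
- steel cup at (419,330), with the brass nut
- blue cup at (334,238), to leave alone
- orange cup at (123,305), to leave alone
- mug at (464,221), not a cup

The mat is at (323,320). I choose the three grey cups, and will check them in a close crop.

```bash
cat > m.py <<'E'
from h import *
S={}
for n in("scene","top"):
    z=np.load(n+"0.npz"); S[n]=(z["im"],z["d"],ctrl.camera_info(n))
c={"A":((283,212),(348,262)),"B":((176,320),(459,229)),"N":((419,330),(279,187)),"blue":((334,238),(313,238)),"orange":((123,305),(505,246))}
def rim(n,p):
    im,d,i=S[n]; P=cloud(d,i); v,u=np.mgrid[0:480,0:640]
    near=(np.hypot(u-p[0],v-p[1])<26)&(d>0)&(P[...,2]<.1)
    zt=np.percentile(P[...,2][near&(P[...,2]>.03)],95)
    m=(near&(P[...,2]>zt-.006)).astype(np.uint8)
    q=np.argwhere(m)[:,::-1]
    e=cv2.fitEllipse(cv2.convexHull(q.astype(np.int32)))
    return e[0],zt,e[1]
for k,(a,b) in c.items():
    (pa,za,ea),(pb,zb,eb)=rim("top",a),rim("scene",b)
    o=[np.array(S[n][2]["origin"]) for n in("top","scene")]
    d=[(rays(p,S[n][2])@rot(S[n][2]).T)[0] for n,p in(("top",pa),("scene",pb))]
    s=np.linalg.lstsq(np.c_[d[0],-d[1]],o[1]-o[0],rcond=None)[0]
    X=[o[j]+s[j]*d[j] for j in(0,1)]
    print(k,np.round(pa,1),np.round(ea,1),"depth z",round(za,4),round(zb,4),"tri",np.round((X[0]+X[1])/2,4),"gap",np.round(np.linalg.norm(X[0]-X[1]),4),"plane .064",np.round(plane(pa,S["top"][2],.064)[0,:2],4))
for n,p in(("top",(323,320)),("scene",(343,215))):
    im,d,i=S[n]; g=cv2.cvtColor(im,6); m=np.zeros_like(g); x,y=p
    m[y-26:y+26,x-26:x+26]=g[y-26:y+26,x-26:x+26]<60
    cs=max(cv2.findContours(m,0,2)[0],key=cv2.contourArea); e=cv2.fitEllipse(cs); print("mat",e[0],e[1],plane(e[0],i,.003)[0],"bench z by depth",np.median(cloud(d,i)[...,2][m>0]))
t=S["top"][0]
cv2.imwrite("pics/crop.png",np.hstack([cv2.resize(t[y-28:y+28,x-28:x+28],(260,260),interpolation=2) for x,y in((283,212),(176,320),(419,330))]))
E
python3 m.py
```

```text
A [281.9 209.2] [28.1 28.6] depth z 0.0649 0.0637 tri [0.6683 0.059  0.0585] gap 0.0005 plane .064 [0.6669 0.0582]
B [173.1 320. ] [29.1 30.7] depth z 0.0651 0.064 tri [0.4296 0.2781 0.0586] gap 0.0007 plane .064 [0.4297 0.2759]
N [420.2 329.7] [29.8 31.6] depth z 0.0647 0.0635 tri [ 0.4183 -0.2315  0.0574] gap 0.0013 plane .064 [ 0.4182 -0.2293]
blue [334.  236.5] [28.9 29. ] depth z 0.0649 0.0641 tri [ 0.6097 -0.0532  0.0587] gap 0.0006 plane .064 [ 0.6088 -0.0533]
orange [119.8 304.5] [28.1 30.1] depth z 0.0649 0.0645 tri [0.4594 0.393  0.0591] gap 0.0003 plane .064 [0.4592 0.3906]
mat (322.9396667480469, 319.7961730957031) (38.485042572021484, 39.51172637939453) [ 0.43587332 -0.03251214  0.003     ] bench z by depth 0.003165461671839176
mat (342.61810302734375, 214.57565307617188) (16.44124984741211, 30.259414672851562) [ 0.44079345 -0.03114911  0.003     ] bench z by depth 0.003212860042740684
```

View pics/crop.png

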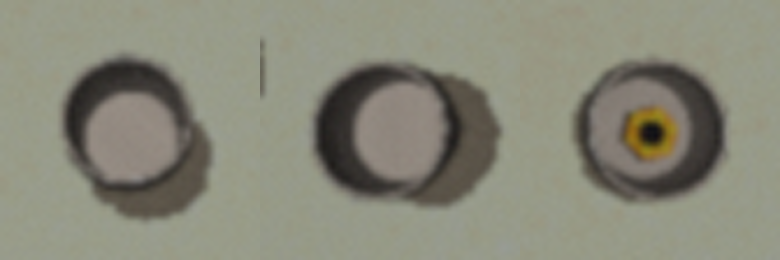

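The crop shows the left and middle cups empty, at (130,125) and (385,130), and the brass nut in the right cup at (650,132). All three are plain steel, so the choice stands. Next is a wrist view over the first empty cup, B.

```bash
cat > go.py <<'E'
import sys; from h import *
# shift (cm, tool axes) and turn from the measured pose to world x y z, tool down, yaw kept as at start
s=ctrl.get_state(); Rt=R.from_quat(s["tcp_rot"]); p=np.array(s["eef_pos"])
t=np.array([float(a) for a in sys.argv[1:4]])
R0=R.from_quat([.14834,.98894,0,0])
print("t",round(s["time"],2),"at",np.round(p,4),"shift cm",np.round(Rt.inv().apply(t-p)*100,2),"turn",np.round((Rt.inv()*R0).as_rotvec(),3),"F",np.round(s["contact_force"],1),"open",round(s["opening"],3))
E
python3 go.py .43 .276 .2; python3 -c "
from h import *
i=ctrl.camera_info('wrist');s=ctrl.get_state();print(i['K'],i['k1'],np.array(i['origin'])-s['eef_pos'],rot(i)[:,2],ctrl.pinch_z)"
```

```text
t 0.1 at [0.1952 0.6455 0.201 ] shift cm [-33.18 -28.56   0.15] turn [-0.002 -0.     0.004] F [0.2 0.2 0.3] open 1.003
[[335.126721     0.         315.19752226]
 [  0.         335.126721   233.94082887]
 [  0.           0.           1.        ]] -0.05402183248439701 [-0.07526667  0.0230821   0.17233523] [ 0.29128574 -0.08920777 -0.95246763] 0.0187
```

```bash
python3 -m crank '[[-3.3,-2.8,0,0,0,0],[-6.6,-5.7,0,0,0,0],[-10,-8.6,0,0,0,0],[-13.3,-11.4,0,0,0,0],[-16.6,-14.3,0,0,0,0],[-19.9,-17.1,0,0,0,0],[-23.2,-20,0,0,0,0],[-26.5,-22.9,0,0,0,0],[-29.8,-25.7,0,0,0,0],[-33.2,-28.6,0,0,0,0]]' 1 30; python3 -m crank '[[0,0,0,0,0,0],[0,0,0,0,0,0]]'
cat > w.py <<'E'
import sys; from h import *
# wrist picture: contours of cup rim, ray to rim plane
out=sys.argv[1]; guess=np.array([float(a) for a in sys.argv[2:5]])
im,d,i=snap("wrist"); cv2.imwrite(f"pics/{out}.png",im); np.savez(out+".npz",im=im,d=d,o=i["origin"],R=rot(i))
P=cloud(d,i); zr=guess[2]
near=(np.hypot(P[...,0]-guess[0],P[...,1]-guess[1])<.05)&(d>0)
zt=np.percentile(P[...,2][near&(P[...,2]>zr-.02)],90)
m=(near&(abs(P[...,2]-zt)<.0025)); q=np.argwhere(m)[:,::-1]
h=cv2.convexHull(q.astype(np.int32)); W=plane(h[:,0],i,zt)[:,:2]
(cx,cy),r=cv2.minEnclosingCircle(W.astype(np.float32))
A=np.c_[2*W,np.ones(len(W))]; s=np.linalg.lstsq(A,(W**2).sum(1),rcond=None)[0]
e=cv2.fitEllipse(h)
print("rim z",round(float(zt),4),"enclosing",np.round([cx,cy,r],4),"fit",np.round([s[0],s[1],np.sqrt(s[2]+s[0]**2+s[1]**2)],4),"ellipse px",np.round(e[0],1),"->",np.round(plane(e[0],i,zt)[0,:2],4))
E
python3 w.py wB .43 .276 .064; python3 go.py .43 .276 .2
```

```text
time: 1.1
eef_pos: [0.4307, 0.2745, 0.2019]
tcp_rot: [0.146, 0.989, -0.0, -0.0]
contact_force: [1.7, 1.1, -0.1]
opening: 0.997
finger_force: 0.0
time: 1.3
eef_pos: [0.4305, 0.2755, 0.2018]
tcp_rot: [0.148, 0.989, -0.0, -0.001]
contact_force: [0.6, -0.4, 0.3]
opening: 0.999
finger_force: 0.0
rim z 0.3289 enclosing [0.4176 0.2796 0.0317] fit [0.4453 0.2714 0.0434] ellipse px [316.6 469.5] -> [0.4141 0.2808]
t 1.35 at [0.43   0.2763 0.2019] shift cm [-0.01 -0.03  0.19] turn [-0.    -0.001  0.003] F [-0.3  0.4 -0.2] open 1.0
```

View pics/wB.png

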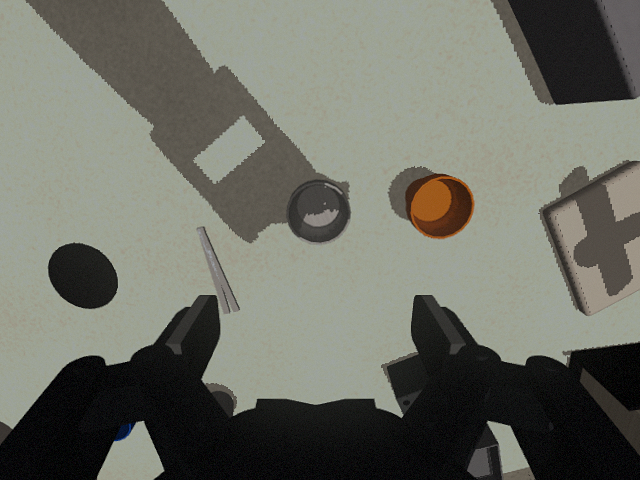

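The wrist view shows the empty steel cup at (319,212), the orange cup at (440,206) and the mat at (83,275). I will re-evaluate this frame with the gripper left out.

```bash
sed -i 's/&(d>0)$/\&(d>0)\&(P[...,2]<zr+.015)/; s/im,d,i=snap("wrist"); cv2/im,d,i=(snap("wrist") if len(sys.argv)<6 else (lambda z:(z["im"],z["d"],dict(ctrl.camera_info("wrist"),origin=z["o"],orientation=z["R"])))(np.load(out+".npz"))); cv2/' w.py
sed -i 's/^zt=.*/zt=np.percentile(P[...,2][near\&(P[...,2]>zr-.01)],75)/' w.py
python3 w.py wB .43 .276 .064 old
python3 - <<'E'
from h import *
z=np.load("wB.npz");i=dict(ctrl.camera_info("wrist"),origin=z["o"],orientation=z["R"])
m=np.zeros((480,640),np.uint8);m[235:315,40:125]=cv2.cvtColor(z["im"],6)[235:315,40:125]<60
c=max(cv2.findContours(m,0,2)[0],key=cv2.contourArea);e=cv2.fitEllipse(c);print(plane(e[0],i,.003),e)
E
```

```text
rim z 0.0646 enclosing [0.4311 0.2787 0.031 ] fit [0.4312 0.2785 0.0306] ellipse px [318.3 212.7] -> [0.4304 0.2788]
[[ 0.43636404 -0.02942006  0.003     ]] ((82.46861267089844, 275.5016784667969), (58.37161636352539, 73.39241027832031), 127.32581329345703)
```

```bash
python3 go.py .431 .2786 .12; python3 -m crank '[[0,0.2,3,0,0,0],[0,0.2,6,0,0,0],[0,0.2,8.2,0,0,0],[0,0.2,8.2,0,0,0]]'; python3 w.py wB2 .431 .2786 .064;  python3 go.py .431 .2786 .038
python3 - <<'E'
from h import *
a,b=np.load("wB.npz"),np.load("wB2.npz");i=ctrl.camera_info("wrist")
o=[];d=[]
for z in(a,b):
    j=dict(i,origin=z["o"],orientation=z["R"]); P=cloud(z["d"],j)
    m=(np.hypot(P[...,0]-.431,P[...,1]-.2786)<.04)&(abs(P[...,2]-.0646)<.0025)
    e=cv2.fitEllipse(cv2.convexHull(np.argwhere(m)[:,::-1].astype(np.int32)))
    o.append(z["o"]); d.append((rays(e[0],j)@z["R"].T)[0])
s=np.linalg.lstsq(np.c_[d[0],-d[1]],o[1]-o[0],rcond=None)[0]
print("two-view rim",o[0]+s[0]*d[0],o[1]+s[1]*d[1])
E
```

```text
t 1.35 at [0.43   0.2763 0.2019] shift cm [-0.04  0.25  8.19] turn [-0.    -0.001  0.003] F [-0.3  0.4 -0.2] open 1.0
time: 1.75
eef_pos: [0.4271, 0.2784, 0.1162]
tcp_rot: [0.145, 0.989, -0.002, -0.004]
contact_force: [-0.6, -0.8, 0.2]
opening: 0.999
finger_force: 0.0
rim z 0.0645 enclosing [0.4309 0.2785 0.0312] fit [0.431  0.2784 0.0308] ellipse px [317.  247.1] -> [0.4298 0.2788]
t 1.8 at [0.4288 0.2788 0.1186] shift cm [-0.24  0.06  8.06] turn [-0.003 -0.003  0.006] F [ 0.4  0.5 -0.7] open 1.003
two-view rim [0.43183237 0.27838555 0.05873696] [0.4317822  0.27825143 0.05873328]
```

```bash
python3 -m crank '[[-0.1,0,2,0,0,0],[-0.2,0,4,0,0,0],[-0.2,0,6,0,0,0],[-0.2,0,7.5,0,0,0],[-0.2,0,8.4,0,0,0],[-0.2,0,8.4,0,0,0],[-0.2,0,8.4,0,0,0]]'; python3 go.py .431 .2785 .034;  python3 -m crank '[[0,0,0,0,0,0],[0,0,0,0,0,0],[0,0,0,0,0,0],[0,0,0,0,0,0],[0,0,0,0,0,0],[0,0,0,0,0,0],[0,0,0,0,0,0],[0,0,0,0,0,0]]' 0 40
```

```text
time: 2.5
eef_pos: [0.4337, 0.2782, 0.0375]
tcp_rot: [0.146, 0.989, 0.001, 0.001]
contact_force: [-0.6, -0.7, 0.8]
opening: 0.999
finger_force: 0.0
t 2.5 at [0.4337 0.2782 0.0375] shift cm [ 0.27 -0.05  0.35] turn [0.001 0.002 0.005] F [-0.6 -0.7  0.8] open 0.999
time: 3.3
eef_pos: [0.4328, 0.2775, 0.0362]
tcp_rot: [0.146, 0.989, -0.0, -0.0]
contact_force: [0.4, -0.1, 0.2]
opening: 0.003
finger_force: 0.0
```

```bash
python3 w.py wB3 .431 .2786 .064; python3 go.py .431 .2785 .034
```

```text
rim z 0.0649 enclosing [0.4305 0.2783 0.031 ] fit [0.4305 0.2783 0.0306] ellipse px [315.2 290.9] -> [0.4288 0.2789]
t 3.35 at [0.4328 0.2775 0.0362] shift cm [0.21 0.04 0.22] turn [-0.    -0.     0.004] F [-0.4 -0.1 -0.2] open -0.002
```

View pics/wB3.png

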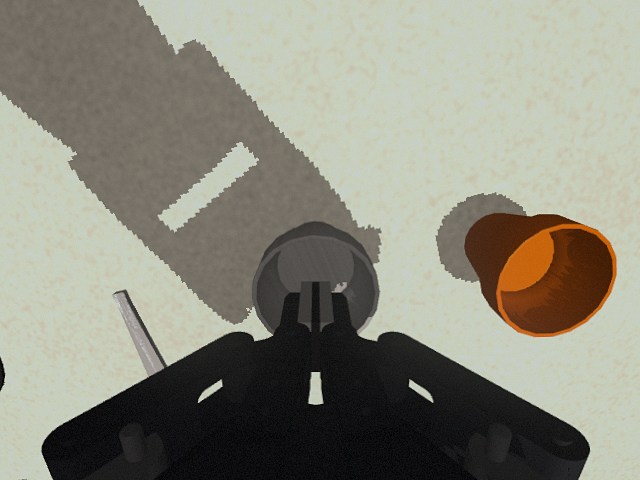

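The picture shows the fingers shut over the cup, with the tips at (316,290), and the rim ellipse around (315,291) has not moved. They closed without gripping, so I will check how high the tips really are.

```bash
python3 - <<'E'
from h import *
z=np.load("wB3.npz");i=dict(ctrl.camera_info("wrist"),origin=z["o"],orientation=z["R"]);P=cloud(z["d"],i)
for v in(255,275,286,292,296,300,310,320,335,350):print(v,[np.round(P[v,u],3).tolist() for u in(292,306,325)])
z=np.load("wB.npz");i=dict(ctrl.camera_info("wrist"),origin=z["o"],orientation=z["R"]);P=cloud(z["d"],i)
print("open",[np.round(P[v,u],3).tolist() for v,u in((300,205),(300,425),(310,210),(345,185))])
E
```

```text
255 [[0.421, 0.267, 0.029], [0.424, 0.275, 0.028], [0.427, 0.285, 0.028]]
275 [[0.433, 0.263, 0.028], [0.436, 0.271, 0.028], [0.439, 0.282, 0.027]]
286 [[0.44, 0.261, 0.029], [0.421, 0.277, 0.074], [0.422, 0.285, 0.076]]
292 [[0.422, 0.27, 0.073], [0.42, 0.277, 0.081], [0.423, 0.285, 0.081]]
296 [[0.422, 0.27, 0.077], [0.421, 0.277, 0.084], [0.423, 0.285, 0.083]]
300 [[0.423, 0.27, 0.08], [0.421, 0.277, 0.087], [0.423, 0.285, 0.087]]
310 [[0.423, 0.271, 0.087], [0.421, 0.278, 0.095], [0.423, 0.285, 0.095]]
320 [[0.423, 0.271, 0.096], [0.42, 0.278, 0.103], [0.423, 0.284, 0.101]]
335 [[0.418, 0.274, 0.113], [0.42, 0.278, 0.113], [0.421, 0.285, 0.113]]
350 [[0.419, 0.274, 0.121], [0.42, 0.279, 0.121], [0.421, 0.284, 0.121]]
open [[0.406, 0.236, 0.254], [0.432, 0.322, 0.253], [0.41, 0.237, 0.255], [0.407, 0.238, 0.283]]
```

The depth reading puts the shut fingertips at z ≈ 0.072, while eef_pos says 0.036. The real tips are therefore about 36 mm behind the reported TCP (52 mm when open), which matches the closure on nothing. I will correct for that, opening first and then going 39 mm lower with force checks.

```bash
python3 -m crank '[[0.2,0,0,0,0,0],[0.2,0,0,0,0,0],[0.2,0,0,0,0,0],[0.2,0,0,0,0,0],[0.2,0,0,0,0,0],[0.2,0,0,0,0,0],[0.2,0,0,0,0,0],[0.2,0,0,0,0,0]]' 1 40 && python3 -m crank '[[0,0,0.7,0,0,0],[0,0,1.4,0,0,0],[0,0,2,0,0,0],[0,0,2,0,0,0]]'; python3 w.py wB4 .431 .2785 .064; python3 go.py .431 .2785 -.003; python3 - <<'E'
from h import *
z=np.load("wB4.npz");i=dict(ctrl.camera_info("wrist"),origin=z["o"],orientation=z["R"]);P=cloud(z["d"],i)
m=(P[...,2]>.045)&(abs(P[...,0]-.431)<.06)&(np.hypot(P[...,0]-.431,P[...,1]-.2785)>.034)&(np.hypot(P[...,0]-.459,P[...,1]-.391)>.045)
for s in(-1,1):
    q=P[m&((P[...,1]-.2785)*s>0)&(abs(P[...,1]-.2785)<.07)]; print(s,len(q),np.round(np.percentile(q,[1,5,50],axis=0),3))
E
```

```text
time: 4.15
eef_pos: [0.431, 0.2781, 0.0363]
tcp_rot: [0.146, 0.989, 0.0, 0.0]
contact_force: [0.1, 0.2, 0.0]
opening: 0.998
finger_force: 0.0
time: 4.55
eef_pos: [0.4298, 0.2776, 0.0146]
tcp_rot: [0.146, 0.989, -0.001, -0.001]
contact_force: [-0.9, -0.6, -1.1]
opening: 1.0
finger_force: 0.0
rim z 0.0652 enclosing [0.4208 0.2815 0.0494] fit [0.4265 0.2784 0.0403] ellipse px [316.9 319.6] -> [0.428  0.2791]
t 4.6 at [0.4303 0.2778 0.0153] shift cm [-0.05  0.09  1.83] turn [-0.001 -0.002  0.004] F [-0.  -0.2 -0.5] open 1.001
-1 20411 [[0.397 0.211 0.064]
 [0.398 0.214 0.075]
 [0.405 0.224 0.117]]
1 19281 [[0.422 0.312 0.063]
 [0.423 0.314 0.074]
 [0.437 0.334 0.116]]
```

```bash
python3 -m crank '[[0,0.1,0.6,0,0,0],[0,0.1,1.2,0,0,0],[0,0.1,1.8,0,0,0],[0,0.1,1.8,0,0,0]]'; python3 -m crank '[[0,0,0,0,0,0],[0,0,0,0,0,0],[0,0,0,0,0,0],[0,0,0,0,0,0],[0,0,0,0,0,0],[0,0,0,0,0,0],[0,0,0,0,0,0]]' 0 40
```

```text
time: 5.0
eef_pos: [0.4303, 0.2787, -0.003]
tcp_rot: [0.146, 0.989, -0.001, -0.001]
contact_force: [0.3, 1.1, 0.3]
opening: 1.0
finger_force: 0.0
time: 5.7
eef_pos: [0.4317, 0.2792, -0.0013]
tcp_rot: [0.146, 0.989, 0.0, 0.0]
contact_force: [0.6, -1.3, 3.2]
opening: 0.709
finger_force: 43.6
```

```bash
python3 -m crank '[[0,0,-2,0,0,0],[0,0,-4.5,0,0,0],[0,0,-8,0,0,0],[0,0,-11,0,0,0],[0,0,-12,0,0,0],[0,0,-12,0,0,0],[0,0,-12,0,0,0]]'; python3 go.py .445 -.031 .1
```

```text
time: 6.4
eef_pos: [0.43, 0.2786, 0.1163]
tcp_rot: [0.146, 0.989, -0.001, -0.001]
contact_force: [0.1, -0.5, -0.7]
opening: 0.701
finger_force: 44.0
t 6.4 at [0.43   0.2786 0.1163] shift cm [-10.41 -29.2    1.66] turn [-0.002 -0.003  0.004] F [ 0.1 -0.5 -0.7] open 0.701
```

```bash
python3 -m crank '[[-1,-3,0,0,0,0],[-2.2,-6.2,0,0,0,0],[-3.5,-9.8,0.2,0,0,0],[-4.8,-13.4,0.5,0,0,0],[-6,-17,0.8,0,0,0],[-7.3,-20.6,1.1,0,0,0],[-8.5,-24,1.4,0,0,0],[-9.5,-26.8,1.6,0,0,0],[-10.4,-29.2,1.6,0,0,0],[-10.4,-29.2,1.6,0,0,0]]'; python3 -m crank '[[0,0,0,0,0,0],[0,0,0,0,0,0]]';  python3 w.py wM .445 -.031 .166; python3 go.py .445 -.031 .003;python3 -c "
from h import *
im,d,i=snap('scene');cv2.imwrite('pics/s1.png',cv2.resize(im[120:320,200:500],(750,500)))"
```

```text
time: 7.4
eef_pos: [0.4449, -0.0325, 0.0999]
tcp_rot: [0.148, 0.989, -0.0, -0.002]
contact_force: [-1.0, 0.0, -1.8]
opening: 0.703
finger_force: 44.3
time: 7.6
eef_pos: [0.4453, -0.0296, 0.1009]
tcp_rot: [0.146, 0.989, 0.0, -0.001]
contact_force: [0.0, 0.7, -1.0]
opening: 0.705
finger_force: 44.3
rim z 0.1675 enclosing [ 0.4381 -0.0274  0.0437] fit [ 0.4439 -0.0304  0.0338] ellipse px [314.5 337.1] -> [ 0.4407 -0.0284]
t 7.65 at [ 0.4455 -0.0295  0.1013] shift cm [-0.01 -0.16  9.83] turn [ 0.    -0.002  0.005] F [-0.  -0.  -0.9] open 0.706
```

View pics/s1.png

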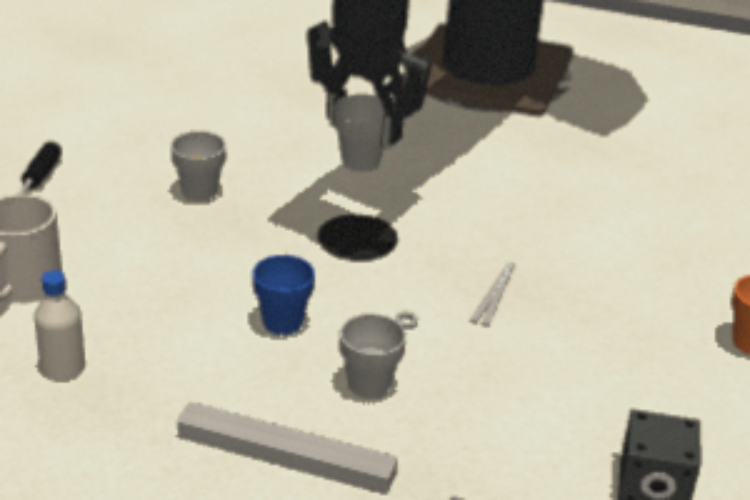

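The crop shows the cup held upright at (360,135), above the mat at (357,237). Lowering it now.

```bash
python3 -m crank '[[0,-0.1,2,0,0,0],[0,-0.1,4.5,0,0,0],[0,-0.1,7,0,0,0],[0,-0.1,8.5,0,0,0],[0,-0.1,9.2,0,0,0],[0,-0.1,9.6,0,0,0],[0,-0.1,9.6,0,0,0],[0,-0.1,9.6,0,0,0]]'; python3 -m crank '[[0,0,0.2,0,0,0],[0,0,0.4,0,0,0],[0,0,0.4,0,0,0]]'
```

```text
time: 8.5
eef_pos: [0.4468, -0.0316, 0.0071]
tcp_rot: [0.146, 0.989, -0.0, 0.001]
contact_force: [-0.5, 0.8, -1.1]
opening: 0.706
finger_force: 44.2
time: 8.8
eef_pos: [0.4459, -0.0315, 0.0022]
tcp_rot: [0.146, 0.989, -0.0, 0.0]
contact_force: [-0.0, 1.3, -1.0]
opening: 0.699
finger_force: 44.2
```

```bash
python3 -m crank '[[0,0,0.1,0,0,0],[0,0,0.2,0,0,0],[0,0,0.2,0,0,0]]'
```

```text
time: 9.1
eef_pos: [0.4466, -0.0318, 0.0016]
tcp_rot: [0.146, 0.989, -0.0, -0.0]
contact_force: [-3.9, -0.2, 8.6]
opening: 0.703
finger_force: 45.1
```

```bash
python3 -m crank '[[0,0,0,0,0,0],[0,0,0,0,0,0],[0,0,0,0,0,0],[0,0,0,0,0,0],[0,0,0,0,0,0],[0,0,0,0,0,0],[0,0,0,0,0,0]]' 1; python3 -m crank '[[0,0,-3,0,0,0],[0,0,-7,0,0,0],[0,0,-11.5,0,0,0],[0,0,-14,0,0,0],[0,0,-14,0,0,0],[0,0,-14,0,0,0]]'; python3 w.py wM2 .446 -.031 .067; python3 go.py .667 .059 .15
```

```text
time: 9.8
eef_pos: [0.4459, -0.0315, 0.0002]
tcp_rot: [0.146, 0.989, 0.0, -0.0]
contact_force: [0.2, -0.4, -0.1]
opening: 1.005
finger_force: 0.0
time: 10.4
eef_pos: [0.446, -0.0315, 0.1403]
tcp_rot: [0.146, 0.989, -0.0, 0.0]
contact_force: [-0.6, 0.2, -0.5]
opening: 1.0
finger_force: 0.0
rim z 0.0675 enclosing [ 0.4467 -0.0324  0.0311] fit [ 0.4468 -0.0322  0.0307] ellipse px [314.4 234.1] -> [ 0.4458 -0.0319]
t 10.45 at [ 0.4451 -0.0312  0.139 ] shift cm [-18.63  15.06  -1.13] turn [ 0.    -0.002  0.004] F [-0.4  0.7  0.5] open 0.999
```

```bash
python3 -m crank '[[-3,2.4,-1,0,0,0],[-6.5,5.2,-1,0,0,0],[-10,8.1,-1,0,0,0],[-13.5,10.9,-1,0,0,0],[-16.5,13.3,-1,0,0,0],[-18.6,15,-1,0,0,0],[-18.6,15,-1,0,0,0],[-18.6,15,-1,0,0,0]]'; python3 w.py wA .667 .059 .064; python3 go.py .667 .059 .1
```

```text
time: 11.25
eef_pos: [0.6659, 0.0584, 0.147]
tcp_rot: [0.146, 0.989, -0.0, -0.003]
contact_force: [-0.0, -0.3, -0.8]
opening: 0.999
finger_force: 0.0
rim z 0.0645 enclosing [0.6676 0.0607 0.0312] fit [0.6678 0.0609 0.0308] ellipse px [318.8 231. ] -> [0.6667 0.0612]
t 11.3 at [0.6657 0.0581 0.1477] shift cm [-0.12  0.13  4.77] turn [-0.001 -0.004  0.004] F [ 0.1 -0.9 -0.4] open 1.002
```

```bash
python3 -m crank '[[-0.1,0.3,2,0,0,0],[-0.1,0.3,5,0,0,0],[-0.1,0.3,8,0,0,0],[-0.1,0.3,8.5,0,0,0],[-0.1,0.3,8.5,0,0,0]]'; python3 go.py .6676 .0608 -.003
```

```text
time: 11.8
eef_pos: [0.6673, 0.0604, 0.0638]
tcp_rot: [0.147, 0.989, -0.0, -0.002]
contact_force: [0.3, 0.4, 0.1]
opening: 1.003
finger_force: 0.0
t 11.8 at [0.6673 0.0604 0.0638] shift cm [-0.04  0.06  6.68] turn [-0.001 -0.004  0.003] F [0.3 0.4 0.1] open 1.003
```

```bash
python3 -m crank '[[0,0,2,0,0,0],[0,0,4,0,0,0],[0,0,5.5,0,0,0],[0,0,6.4,0,0,0],[0,0,6.6,0,0,0],[0,0,6.6,0,0,0],[0,0,6.6,0,0,0]]'; python3 -m crank '[[0,0,0,0,0,0],[0,0,0,0,0,0],[0,0,0,0,0,0],[0,0,0,0,0,0],[0,0,0,0,0,0],[0,0,0,0,0,0],[0,0,0,0,0,0]]' 0 40;python3 -m crank '[[0,0,0,0,0,0],[0,0,0,0,0,0]]'
```

```text
time: 12.5
eef_pos: [0.6702, 0.0608, 0.0005]
tcp_rot: [0.146, 0.989, 0.0, 0.001]
contact_force: [-0.0, 0.8, -0.4]
opening: 1.002
finger_force: 0.0
time: 13.2
eef_pos: [0.6702, 0.0606, 0.0005]
tcp_rot: [0.146, 0.989, 0.0, 0.001]
contact_force: [-0.1, -0.4, 5.8]
opening: 0.723
finger_force: 43.9
time: 13.4
eef_pos: [0.6702, 0.0606, 0.0005]
tcp_rot: [0.146, 0.989, 0.0, 0.001]
contact_force: [-0.0, -0.8, 5.9]
opening: 0.717
finger_force: 43.9
```

```bash
python3 -m crank '[[0,0,-2,0,0,0],[0,0,-4.5,0,0,0],[0,0,-8,0,0,0],[0,0,-12,0,0,0],[0,0,-14,0,0,0],[0,0,-14,0,0,0],[0,0,-14,0,0,0]]'; python3 go.py .4485 -.0323 .13
```

```text
time: 14.1
eef_pos: [0.6682, 0.0609, 0.1375]
tcp_rot: [0.146, 0.989, -0.0, -0.001]
contact_force: [0.1, 0.2, -2.3]
opening: 0.718
finger_force: 44.3
t 14.1 at [0.6682 0.0609 0.1375] shift cm [ 18.33 -15.29   0.8 ] turn [-0.    -0.002  0.004] F [ 0.1  0.2 -2.3] open 0.718
```

```bash
python3 -m crank '[[2,-1.7,0,0,0,0],[5,-4.2,0,0,0,0],[8.3,-6.9,0,0,0,0],[11.5,-9.6,0.4,0,0,0],[14.5,-12.1,0.8,0,0,0],[17,-14.2,0.8,0,0,0],[18.3,-15.3,0.8,0,0,0],[18.3,-15.3,0.8,0,0,0],[18.3,-15.3,0.8,0,0,0]]'; python3 go.py .4485 -.0323 .06
python3 - <<'E'
from h import *
im,d,i=snap("wrist"); st=ctrl.get_state(); P=cloud(d,i); p=st["eef_pos"]; print(p)
np.savez("hA.npz",im=im,d=d,o=i["origin"],R=rot(i))
cv2.imwrite("pics/hA.png",im)
E
```

```text
time: 15.0
eef_pos: [0.449, -0.0323, 0.1295]
tcp_rot: [0.147, 0.989, 0.0, -0.001]
contact_force: [-0.0, 0.2, -1.2]
opening: 0.718
finger_force: 44.4
t 15.0 at [ 0.449  -0.0323  0.1295] shift cm [ 0.03 -0.01  6.95] turn [ 0.    -0.003  0.003] F [-0.   0.2 -1.2] open 0.718
[ 0.44965066 -0.0323523   0.13006492]
```

View pics/hA.png

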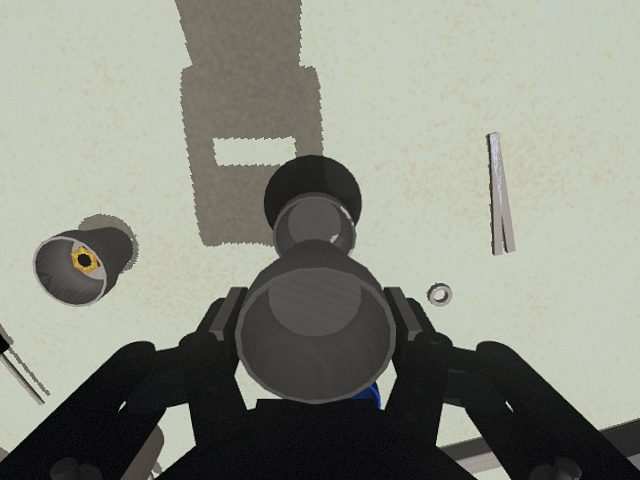

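The wrist view shows the held cup's rim around (316,335), hanging level, with the mat cup's rim behind it at (314,228). The nut is still in its cup at (84,260). I will measure both rims.

```bash
cat > rim2.py <<'E'
import sys; from h import *
# fit rim circle: pixels in box whose cloud z in [z0-.003,z0+.003]; robust circle on annulus
def fit(P,c,z0,r=.031):
    c=np.array(c,float)
    for k,tol in enumerate((.007,.004,.003,.003)):
        h=np.hypot(P[...,0]-c[0],P[...,1]-c[1]); m=(h>r-.0025-tol)&(h<r+tol*.4)&(abs(P[...,2]-z0)<.004)
        q=P[m]; q=q[q[:,2]>np.percentile(q[:,2],40)]
        A=np.c_[q[:,:2],np.ones(len(q))]; pl=np.linalg.lstsq(A,q[:,2],rcond=None)[0]
        B=np.c_[2*q[:,:2],np.ones(len(q))]; s=np.linalg.lstsq(B,(q[:,:2]**2).sum(1),rcond=None)[0]
        c=s[:2]; R_=np.sqrt(s[2]+s@np.r_[s[:2],0])
    return np.round([*c,pl@[*c,1],R_],4),"slope",np.round(pl[:2],3),len(q)
E
python3 - <<'E'
from rim2 import *
z=np.load("hA.npz");i=dict(ctrl.camera_info("wrist"),origin=z["o"],orientation=z["R"]);P=cloud(z["d"],i)
H=P.copy();v,u=np.mgrid[0:480,0:640];H[~((u>238)&(u<394)&(v>235)&(v<402))]=9
for y in(268,290,330,395):print(y,np.round(P[y,316],4))
for x in (238,240,242,388,390,392):print(x,np.round(P[330,x],4))
print("held",fit(H,(.447,-.032),.194)); L=P.copy();L[~((v<250)&(v>180)&(u>265)&(u<365))]=9;print("low",fit(L,(.4467,-.0323),.067))
E
```

```text
268 [ 0.4189 -0.0229  0.1939]
290 [ 0.4449 -0.0306  0.1576]
330 [ 0.4667 -0.0371  0.1568]
395 [ 0.4745 -0.0396  0.1917]
238 [ 0.435  -0.0584  0.1934]
240 [ 0.4348 -0.0574  0.1941]
242 [ 0.4374 -0.0585  0.1898]
388 [ 0.4534 -0.0041  0.1905]
390 [ 0.4516 -0.0036  0.1933]
392 [ 0.452  -0.0028  0.193 ]
held (array([ 0.4474, -0.0317,  0.1937,  0.0293]), 'slope', array([-0.006, -0.007]), 2340)
low (array([ 0.4468, -0.0322,  0.0677,  0.0294]), 'slope', array([0.   , 0.002]), 368)
```

```bash
python3 -m crank '[[0.05,-0.05,2,0,0,0],[0.05,-0.05,4,0,0,0],[0.05,-0.05,6,0,0,0],[0.05,-0.05,7.5,0,0,0],[0.05,-0.05,8.5,0,0,0],[0.05,-0.05,9.2,0,0,0],[0.05,-0.05,9.2,0,0,0],[0.05,-0.05,9.2,0,0,0]]'; python3 -m crank '[[0,0,0.2,0,0,0],[0,0,0.4,0,0,0],[0,0,0.4,0,0,0]]'
```

```text
time: 15.85
eef_pos: [0.4498, -0.0331, 0.0397]
tcp_rot: [0.146, 0.989, -0.0, 0.0]
contact_force: [-0.0, 0.0, -1.5]
opening: 0.718
finger_force: 44.4
time: 16.15
eef_pos: [0.4492, -0.033, 0.0353]
tcp_rot: [0.146, 0.989, -0.0, 0.0]
contact_force: [0.4, -0.4, -1.3]
opening: 0.722
finger_force: 44.4
```

```bash
python3 -m crank '[[0,0,0.15,0,0,0],[0,0,0.3,0,0,0],[0,0,0.3,0,0,0]]'; python3 -m crank '[[0,0,0.1,0,0,0],[0,0,0.15,0,0,0],[0,0,0.15,0,0,0]]'
```

```text
time: 16.45
eef_pos: [0.4489, -0.033, 0.032]
tcp_rot: [0.146, 0.989, -0.0, -0.0]
contact_force: [-1.7, -1.1, -1.3]
opening: 0.718
finger_force: 44.4
time: 16.75
eef_pos: [0.4497, -0.0332, 0.0315]
tcp_rot: [0.146, 0.989, -0.0, 0.0]
contact_force: [-1.7, 0.3, 6.2]
opening: 0.719
finger_force: 44.8
```

Contact came at the seating height. Release, lift and check.

```bash
python3 -m crank '[[0,0,0,0,0,0],[0,0,0,0,0,0],[0,0,0,0,0,0],[0,0,0,0,0,0],[0,0,0,0,0,0],[0,0,0,0,0,0],[0,0,0,0,0,0]]' 1; python3 -m crank '[[0,0,-2,0,0,0],[0,0,-5,0,0,0],[0,0,-9.5,0,0,0],[0,0,-12,0,0,0],[0,0,-12,0,0,0],[0,0,-12,0,0,0]]'; python3 w.py wM3 .447 -.032 .095; python3 go.py .418 -.230 .15
python3 - <<'E'
from rim2 import *
z=np.load("wM3.npz");i=dict(ctrl.camera_info("wrist"),origin=z["o"],orientation=z["R"]);P=cloud(z["d"],i)
print("upper",fit(P,(.447,-.032),.095),"low band max z",np.round(fit(P,(.447,-.032),.067),4) if 0 else "")
E
```

```text
time: 17.45
eef_pos: [0.4492, -0.033, 0.0307]
tcp_rot: [0.146, 0.989, 0.0, 0.0]
contact_force: [-0.1, 0.5, -0.2]
opening: 1.003
finger_force: 0.0
time: 18.05
eef_pos: [0.4492, -0.033, 0.1508]
tcp_rot: [0.146, 0.989, -0.0, 0.0]
contact_force: [-0.5, 0.5, -0.2]
opening: 1.0
finger_force: 0.0
rim z 0.0958 enclosing [ 0.4468 -0.0322  0.0311] fit [ 0.4468 -0.0323  0.0308] ellipse px [315.  236.8] -> [ 0.4457 -0.0319]
t 18.1 at [ 0.4484 -0.0328  0.1496] shift cm [ -2.8  -19.76  -0.04] turn [ 0.    -0.002  0.004] F [-0.1  0.9  0.1] open 1.002
upper (array([ 0.4469, -0.0322,  0.0959,  0.0295]), 'slope', array([ 0.004, -0.006]), 679) low band max z
```

Nested 28 mm up and concentric. Now the cup with the nut.

```bash
python3 -m crank '[[-0.5,-3.5,0,0,0,0],[-1,-7.5,0,0,0,0],[-1.6,-11.8,0,0,0,0],[-2.2,-16,0,0,0,0],[-2.7,-18.8,0,0,0,0],[-2.8,-19.8,0,0,0,0],[-2.8,-19.8,0,0,0,0],[-2.8,-19.8,0,0,0,0]]'; python3 w.py wN .418 -.230 .064; python3 go.py .418 -.230 -.003
python3 - <<'E'
from rim2 import *
z=np.load("wN.npz");i=dict(ctrl.camera_info("wrist"),origin=z["o"],orientation=z["R"]);P=cloud(z["d"],i)
print(fit(P,(.418,-.230),.064))
E
```

```text
time: 18.9
eef_pos: [0.4181, -0.2293, 0.1494]
tcp_rot: [0.146, 0.989, 0.001, -0.001]
contact_force: [0.3, 0.7, 0.2]
opening: 1.0
finger_force: 0.0
rim z 0.0645 enclosing [ 0.4193 -0.2286  0.031 ] fit [ 0.4194 -0.2285  0.0308] ellipse px [316.2 229.8] -> [ 0.4183 -0.2282]
t 18.95 at [ 0.4184 -0.2291  0.1498] shift cm [-0.02 -0.11 15.28] turn [ 0.001 -0.002  0.005] F [0.8 0.3 0.9] open 1.005
(array([ 0.4195, -0.2285,  0.0647,  0.0294]), 'slope', array([-0.001,  0.   ]), 525)
```

```bash
python3 -m crank '[[-0.1,0.1,2,0,0,0],[-0.1,0.1,5,0,0,0],[-0.1,0.1,8,0,0,0],[-0.1,0.1,9.5,0,0,0],[-0.1,0.1,9.5,0,0,0]]'; python3 go.py .4194 -.2285 -.001
```

```text
time: 19.45
eef_pos: [0.4182, -0.2269, 0.0529]
tcp_rot: [0.145, 0.989, 0.002, -0.003]
contact_force: [-0.1, 0.2, 0.6]
opening: 0.999
finger_force: 0.0
t 19.45 at [ 0.4182 -0.2269  0.0529] shift cm [-0.19 -0.14  5.39] turn [ 0.003 -0.006  0.006] F [-0.1  0.2  0.6] open 0.999
```

```bash
python3 -m crank '[[-0.1,-0.1,1.5,0,0,0],[-0.1,-0.1,3,0,0,0],[-0.1,-0.1,4.4,0,0,0],[-0.1,-0.1,5.2,0,0,0],[-0.1,-0.1,5.4,0,0,0],[-0.1,-0.1,5.4,0,0,0],[-0.1,-0.1,5.4,0,0,0],[-0.1,-0.1,5.4,0,0,0]]'; python3 go.py .4194 -.2285 -.001
```

```text
time: 20.25
eef_pos: [0.4211, -0.2316, 0.0026]
tcp_rot: [0.146, 0.989, -0.0, 0.001]
contact_force: [0.2, 0.2, -0.5]
opening: 1.001
finger_force: 0.0
t 20.25 at [ 0.4211 -0.2316  0.0026] shift cm [0.25 0.25 0.36] turn [-0.001  0.001  0.004] F [ 0.2  0.2 -0.5] open 1.001
```

```bash
python3 -m crank '[[0.2,0.2,0.3,0,0,0],[0.2,0.2,0.3,0,0,0],[0.2,0.2,0.3,0,0,0],[0.2,0.2,0.3,0,0,0]]'; python3 -m crank '[[0,0,0,0,0,0],[0,0,0,0,0,0],[0,0,0,0,0,0],[0,0,0,0,0,0],[0,0,0,0,0,0],[0,0,0,0,0,0],[0,0,0,0,0,0],[0,0,0,0,0,0]]' 0 40
```

```text
time: 20.65
eef_pos: [0.4192, -0.2287, -0.0013]
tcp_rot: [0.146, 0.989, 0.0, -0.0]
contact_force: [-0.3, 0.4, 0.5]
opening: 0.999
finger_force: 0.0
time: 21.45
eef_pos: [0.4196, -0.2291, -0.0008]
tcp_rot: [0.146, 0.989, -0.0, 0.0]
contact_force: [-0.2, 1.2, 4.8]
opening: 0.723
finger_force: 44.1
```

Gripped. I will lift gently to keep the nut in.

```bash
python3 -m crank '[[0,0,-1,0,0,0],[0,0,-2.5,0,0,0],[0,0,-4.5,0,0,0],[0,0,-7,0,0,0],[0,0,-9.5,0,0,0],[0,0,-12,0,0,0],[0,0,-14,0,0,0],[0,0,-15.5,0,0,0],[0,0,-16,0,0,0],[0,0,-16,0,0,0]]'; python3 go.py .447 -.0322 .16
```

```text
time: 22.45
eef_pos: [0.419, -0.2286, 0.1588]
tcp_rot: [0.146, 0.989, -0.0, 0.0]
contact_force: [-0.9, -0.1, -1.4]
opening: 0.722
finger_force: 44.1
t 22.45 at [ 0.419  -0.2286  0.1588] shift cm [ 3.01 19.61 -0.13] turn [-0.     0.     0.004] F [-0.9 -0.1 -1.4] open 0.722
```

```bash
python3 -m crank '[[0.2,1,0,0,0,0],[0.5,3,0,0,0,0],[0.9,5.6,0,0,0,0],[1.3,8.4,0,0,0,0],[1.7,11.2,0,0,0,0],[2.1,14,0,0,0,0],[2.5,16.5,0,0,0,0],[2.8,18.5,0,0,0,0],[3,19.6,0,0,0,0],[3,19.6,0,0,0,0]]'; python3 -m crank '[[0,0,0,0,0,0],[0,0,0,0,0,0],[0,0,0,0,0,0]]'
python3 - <<'E'
from rim2 import *
im,d,i=snap("wrist"); P=cloud(d,i); p=ctrl.get_state()["eef_pos"]; cv2.imwrite("pics/hN.png",im)
H=P.copy();v,u=np.mgrid[0:480,0:640];H[~((u>238)&(u<394)&(v>235)&(v<402))]=9
L=P.copy();L[~((v<250)&(v>150)&(u>255)&(u<375))]=9
print(p,"held",fit(H,p[:2],p[2]+.064)); print("low",fit(L,(.4468,-.0322),.095))
E
python3 go.py .447 -.0322 .06
```

```text
time: 23.45
eef_pos: [0.4464, -0.031, 0.1576]
tcp_rot: [0.145, 0.989, 0.0, -0.001]
contact_force: [0.2, -0.5, -2.4]
opening: 0.722
finger_force: 44.2
time: 23.75
eef_pos: [0.4472, -0.0332, 0.1587]
tcp_rot: [0.147, 0.989, -0.0, -0.0]
contact_force: [-0.4, -0.4, -1.4]
opening: 0.721
finger_force: 44.2
[ 0.44721629 -0.03312657  0.15869532] held (array([ 0.4473, -0.033 ,  0.2238,  0.0293]), 'slope', array([-0.003,  0.001]), 2507)
low (array([ 0.4469, -0.0322,  0.0958,  0.0294]), 'slope', array([ 0.004, -0.005]), 361)
t 23.8 at [ 0.4472 -0.0331  0.1587] shift cm [0.05 0.08 9.87] turn [-0.    -0.     0.003] F [ 0.6  0.8 -1.2] open 0.718
```

View pics/hN.png

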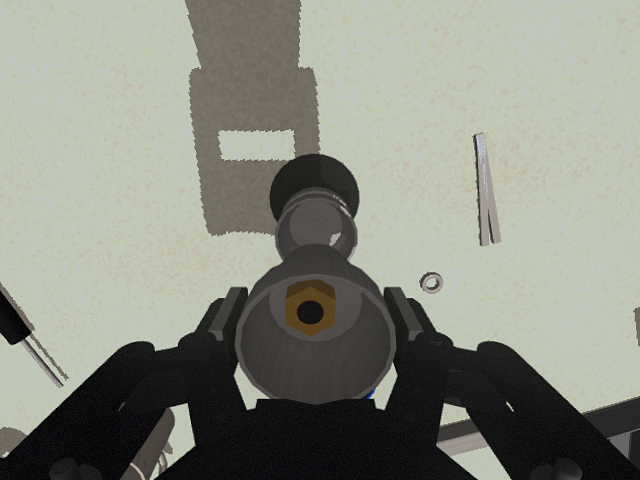

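The wrist view shows the nut at (311,312) in the level held cup, with its rim around (316,338), above the two-cup stack at (316,230). It has to go 10 cm down.

```bash
python3 -m crank '[[0.05,0.07,1.5,0,0,0],[0.05,0.07,3.5,0,0,0],[0.05,0.07,5.5,0,0,0],[0.05,0.07,7,0,0,0],[0.05,0.07,8.2,0,0,0],[0.05,0.07,9,0,0,0],[0.05,0.07,9.3,0,0,0],[0.05,0.07,9.3,0,0,0],[0.05,0.07,9.3,0,0,0]]'; python3 -m crank '[[0,0,0.2,0,0,0],[0,0,0.4,0,0,0],[0,0,0.4,0,0,0]]'
```

```text
time: 24.7
eef_pos: [0.4476, -0.0318, 0.0664]
tcp_rot: [0.146, 0.989, -0.0, 0.001]
contact_force: [-0.4, -0.0, -1.0]
opening: 0.722
finger_force: 44.2
time: 25.0
eef_pos: [0.4469, -0.0315, 0.0616]
tcp_rot: [0.146, 0.989, 0.0, -0.0]
contact_force: [0.1, 0.4, -2.0]
opening: 0.721
finger_force: 44.2
```

```bash
python3 -m crank '[[0,0,0.1,0,0,0],[0,0,0.2,0,0,0],[0,0,0.2,0,0,0]]'; python3 -m crank '[[0,0,0.1,0,0,0],[0,0,0.15,0,0,0],[0,0,0.15,0,0,0]]'
```

```text
time: 25.3
eef_pos: [0.4475, -0.032, 0.0604]
tcp_rot: [0.146, 0.989, -0.0, 0.0]
contact_force: [-1.5, -0.7, 2.7]
opening: 0.724
finger_force: 46.3
time: 25.6
eef_pos: [0.4483, -0.0324, 0.06]
tcp_rot: [0.146, 0.989, -0.001, 0.001]
contact_force: [-1.2, -1.4, 7.8]
opening: 0.722
finger_force: 48.5
```

```bash
python3 -m crank '[[0,0,0,0,0,0],[0,0,0,0,0,0],[0,0,0,0,0,0],[0,0,0,0,0,0],[0,0,0,0,0,0],[0,0,0,0,0,0],[0,0,0,0,0,0]]' 1; python3 -m crank '[[0,0,-2,0,0,0],[0,0,-5,0,0,0],[0,0,-9,0,0,0],[0,0,-12,0,0,0],[0,0,-12,0,0,0],[0,0,-12,0,0,0]]'; python3 w.py wE .447 -.032 .124
python3 - <<'E'
from rim2 import *
z=np.load("wE.npz");i=dict(ctrl.camera_info("wrist"),origin=z["o"],orientation=z["R"]);P=cloud(z["d"],i)
print(fit(P,(.447,-.032),.124))
im,d,i=snap("scene");np.savez("sE.npz",d=d);cv2.imwrite("pics/sE.png",cv2.resize(im[120:320,200:500],(750,500)))
E
```

```text
time: 26.3
eef_pos: [0.4469, -0.0316, 0.0582]
tcp_rot: [0.146, 0.989, 0.0, -0.0]
contact_force: [-0.1, 0.3, 0.2]
opening: 1.001
finger_force: 0.0
time: 26.9
eef_pos: [0.4473, -0.0317, 0.1788]
tcp_rot: [0.146, 0.989, -0.0, 0.001]
contact_force: [-0.5, -0.6, -0.2]
opening: 0.998
finger_force: 0.0
rim z 0.124 enclosing [ 0.4469 -0.0319  0.0313] fit [ 0.4469 -0.0319  0.0308] ellipse px [314.5 239.9] -> [ 0.4458 -0.0316]
(array([ 0.4469, -0.0319,  0.1241,  0.0294]), 'slope', array([ 0.013, -0.003]), 642)
```

View pics/sE.png

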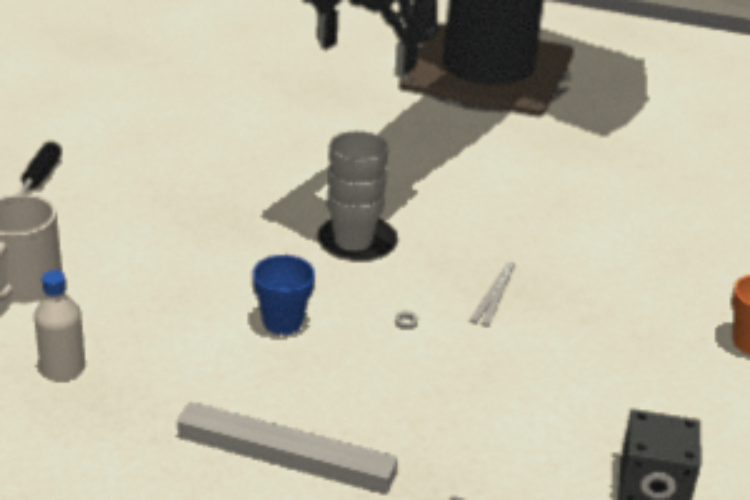

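View pics/wE.png

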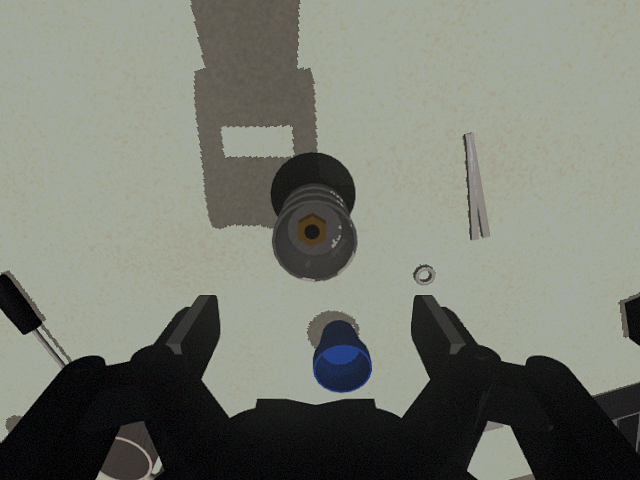

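The scene crop shows the three-cup stack upright at (357,190), on the mat at (357,237). The wrist view shows the nut at (312,231) in the top cup. Rims stand at 67.6, 95.8 and 124.1 mm, about 28 mm apart and concentric within 0.5 mm. Handing in.

```bash
python3 -c "
from plant import ctrl; print(ctrl.sign_off())"
```

```text
the job is handed in; nothing more can be done
None
```

The three steel cups are nested in one upright stack on the mat, with the nut cup on top and the nut still in it, nothing else touched; I handed it in at about 27 s, and the hand-in gave no verdict.

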